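# Re-index the swing guide on the packing bench

### The arm

A 6-joint arm with a two-finger parallel gripper is mounted at the origin on the work surface. World frame = base frame: x ahead of the robot, y to its left, z up, the work surface at z = 0. Lengths are in mm, angles in rad, forces in N, time in s.
With the tool pointing down it reaches from about 275 to 850 mm from the base axis. Payload 19 kg.
Tool frame: the origin (TCP) lies at the very end of the fingers, on their centre line; the grasp point (between the pads) lies 19 mm behind it; z points along the fingers, y is the line along which they close (so a half turn about z gives the same grasp; the last joint's range is limited). The gripper opens to 85 mm and grips with 20 to 120 N. Pads are 22 mm wide; open, the fingers measure 114 mm over their backs; the gripper's body (76 mm by 85 mm) begins 54 mm behind the grasp point. The pads swing forward as they close: fully open they stand 13 mm farther back than shut.
Start: joints at [1.072, 0.15, 1.437, -0, 1.554, -0.134], TCP at [205.14, 537.129, 231.267] pointing down, gripper open.
Joint ranges: [-2.8, 2.8], [-0.68, 2.1], [0.12, 2.68], [-1.39, 4.53], [0.16, 2.79], [-2.81, 2.81]. Speed limits (rad/s): [1.89, 1.89, 2.22, 3.01, 3.01, 3.01].

### API

Orientations are given as a unit quaternion [w, x, y, z].
In Python, from station import ctrl, imaging gives the robot as it stands.
- The arm moves only by the tool carry_out, never from a script. Its argument "deltas" is a list of rows, each an object of numbers: "fingers": the closure, from -1 (fully open) to 1 (shut); "tx", "ty", "tz": the shift along the tool's x, y, z in cm; "ax", "ay", "az": the turn, a rotation vector about the tool's x, y, z in rad. In form: [{"fingers": .., "tx": .., "ty": .., "tz": .., "ax": .., "ay": .., "az": ..}, ...]. A call has exactly 10 rows; each row shifts and turns the commanded pose from where the row before left it, along the tool's axes as they then stand; what a row does not reach is not made up. A row lasts 1/10 s, in which the tool goes at most 50 mm and 8.59 degrees, less where a joint would pass 70% of its speed; a pose out of reach is approached as far as the arm can. A call with a gripper value outside its range is refused whole. The fingers move at their own pace and stop on an object; "newtons" is the grip in N (left out, the last holds). Time passes only in rows, so rows that do not move let the fingers close, or fill a call up. It gives the time, the measured TCP pose, the force, the opening and the grip force at its end, in the units of the state.
- ctrl.state(): the state, without advancing time (a new reading comes with each control period).
- imaging.camera(name): name is "scene" or "top" or "wrist"; returns a dict with "image" (480x640x3 uint8, red, green, blue), "camera_matrix" (3x3 intrinsics, pixels), "position" and "attitude" of the camera in the world. Camera axes: x right, y up, looking along -z (the intrinsics and any distortion apply to the point x, -y, -z); pixel columns grow to the right and rows downward; lengths in mm; the calibration is good to about 2 mm. The wrist camera is an equidistant fisheye: a pixel r from the principal point sees the ray r / f radians off the axis. A picture is of the moment at which its call begins. There is no depth.
- ctrl.hand_in(): hands the job in; it is judged then, once.
Trained networks look in a picture, given as the dict that the camera call returned (one of the last four; its "shot" number tells which), for a name from the list of things; names that differ only in an ending like _2 or _b are one class to them, and where a whole thing is asked for, a point or a joint stands for the part that bears it (a point fixed in the world has none). Each returns a list of dicts, best first, with "conf" (0 to 1); they miss things now and then, are a little off and sometimes report something else, mostly with a low value. They report only what shows in the picture. A call takes as long as a camera call.
- imaging.recognise(picture, label): "at" ([x, y, z] in mm, in the coordinates of the camera as it stood for that picture, good to about 4 mm: the middle of the surface that is visible of it).
- imaging.cut_out(picture, label): "pixels" (480x640 bool, what is visible of it).
- imaging.spot_point(picture, label): "at" ([x, y, z] in mm, in the coordinates of the camera as it stood for that picture, good to about 4 mm: a listed point, or the origin of a listed thing).
The state is a dict: "time_s": time; "joint_positions": joint angles; "joint_vel": joint speeds; "effort": joint torques, N m; "tcp_pos": TCP position; "eef_rot": TCP orientation; "force": force on the tool from outside, world axes, zero at the start; "ft_torque": the same for the moment, N m; "opening": opening from 0.0 (shut) to 1.0 (fully open); "grip_force": force on a finger pad.
Only numpy, scipy, OpenCV 4.12 (cv2) and the standard library are available. Lean on these libraries where they do the work, as an engineer would, in place of code of your own. Each camera call takes 0.05 s, during which the arm holds its last target. There are 200 camera calls.

### The job

Set the swing guide one hole over, towards the side where the open crate stands, so that the next bunches go into the crate. Hook a fingertip through the pull ring, lift the spring pin out of its hole, swing the arm to the next hole and let the pin drop fully home there. Do not pinch or wrench the ring, and leave the other things on the bench where they are.

Things in the scene. Friction and masses are not known exactly. Their poses are not given: they have to be found in the camera images.
- index_plate: Fixed index fixture (mm). Origin: on the vertical pivot axis at table height. -x axis: along the swing arm at angle 0, roughly towards the robot; +y roughly the robot's left. Near end: flat curved steel plate, top 22 above the table, 155 to 205 from the pivot, with five holes on a 180 radius at -0.60, -0.30, 0, 0.30, 0.60 rad (54 apart), pin play 1.5 either way.
- swing_arm (a joint): Angle (rad) of the flat aluminium arm about the pivot; starts at 0 (middle hole). At angle a the pin and ring stand at (-0.18 cos a, 0.18 sin a) m in the fixture frame: positive goes to fixture +y. About 1.5 N at the ring turns it; it stays where left; stops at +-0.68.
- index_pin (a joint): Height (m) of the spring pin above fully seated: 0 seated, 0.030 at its upper stop (do not pull against it). Clear of the plate above 0.012. Spring and weight pull down with 5 N seated, 9 N at 0.025. Let go, it drops at once; its rounded 9 mm tip finds a hole from about 3 mm off centre, elsewhere it rests on the plate at 0.012, unlocked.
- pull_ring (a point): Centre of the opening of the steel pull ring fixed upright on the pin; 100 mm above the table when seated; moves with pin and arm. Its plane stays square to the arm, so fingers pass through along the arm, either way. Opening 60 wide, 50 high, cut corners, 7 mm wire; straight top bar 40 long, underside 25 above this point. Fingertips tilted 45 degrees fit through and lift the bar.
- guide_blade (a point): Middle of the top edge of the upright guide blade on the arm, 73 mm above the table, 75 from the pivot; the blade is 4 thick, 80 long along the arm (35 to 115 from the pivot). The arm bar is 38 wide, its top 37 above the table; the pin sleeve under the ring is 24 in diameter, its top 63 above the table.
- crate: Open black lattice crate, 240 x 180 x 100 high, fixed; origin at the centre of its underside. It stands to one side of the fixture, about 0.37 to 0.42 m left or right of the robot's centre line; the bench scale stands on the other side.
- bench_scale: Bench scale with a flat steel pan, 220 x 180 x 55 high, fixed; origin at the centre of its underside.
- tape_roll: Bystander, loose: cardboard tape roll, outside diameter 84, bore 60, 36 high, lying flat; origin at the centre of its underside.
- trim_knife: Bystander, loose: wooden-handled broad-blade trimming knife, 190 long, lying flat; origin at the centre of its length, on the table.
- tin: Bystander, loose: small aluminium tin, diameter 60, 50 high; origin at the centre of its underside.
- glue_jar: Bystander, loose: white jar, diameter 64, 85 high; origin at the centre of its underside.
- spray_bottle: Bystander, loose: white bottle, diameter 60, 110 high; origin at the centre of its underside.
- label_carton: Bystander, loose: cardboard carton, 70 x 100 x 50 high; origin at the centre of its underside.
- wood_block: Bystander, loose: wooden block, 90 x 45 x 30 high; origin at the centre of its underside.

How it is judged:
By the outcome, as a careful person would: the job done as asked, in the order asked, and still so for the second after the job is handed in, with the robot touching nothing.
It also fails if it takes over 42 s, if anything falls off the work surface, if the arm or the gripper's body presses on something with over 40 N, if the wrist force passes 120 N, or if a joint passes its speed limit or range.

## Working session

There is one attempt and no reset: what is moved stays moved. The work goes in short steps, Python scripts to look and compute and a tool call to move; the robot and the scene stay as the last step left them, time stands still between calls to the robot, and variables do not carry over. Pictures are saved under pics/ and viewed, at most 13 in all, crops included, and the job is handed in when it is done.

Besides the shell and the picture viewer there is one more tool, called after "Emit:" in YAML: its name, and indented under it one key for each argument. carry_out: Moves the arm, as the interface text tells. Its arguments: {"type":"object","properties":{"deltas":{"type":"array"},"newtons":{"type":"number"}},"required":["deltas"]}

```bash
mkdir -p pics; cat > h.py <<'E'
import numpy as np, cv2
from scipy.spatial.transform import Rotation as R
from station import ctrl, imaging
def rot(q): return R.from_quat([q[1],q[2],q[3],q[0]])
def world(p,at):
    a=np.array(p["attitude"],float)
    r=rot(a) if a.size==4 else R.from_matrix(a.reshape(3,3))
    return r.apply(at)+np.array(p["position"])
def save(p,n): cv2.imwrite("pics/"+n,cv2.cvtColor(p["image"],cv2.COLOR_RGB2BGR))
E
python3 - <<'E'
from h import *
s=ctrl.state(); print(s["tcp_pos"],s["eef_rot"],s["time_s"])
for c in ("top","scene"):
    p=imaging.camera(c); save(p,c+"1.png"); print(c,p["position"],p["attitude"])
    for l in ("index_plate","pull_ring","guide_blade","crate","bench_scale","tape_roll","trim_knife","tin","glue_jar","spray_bottle","label_carton","wood_block"):
        for d in imaging.spot_point(p,l)[:1]: print(l,round(d["conf"],2),world(p,d["at"]).round(0))
E
```

```text
[205.05210237 536.93533672 230.69708298] [-1.67907109e-04  1.81392458e-01  9.83410606e-01 -5.72938349e-04] 0.0
top [ 460.55486358  -16.52617267 1303.53527675] [ 0.7107497   0.02007209 -0.01664026 -0.70296165]
index_plate 0.85 [692. -53.  -2.]
pull_ring 0.72 [515. -28. 101.]
guide_blade 0.88 [618. -37.  74.]
crate 0.7 [585. 379.  -1.]
bench_scale 0.92 [ 565. -376.    2.]
tape_roll 0.84 [357. 204.  -3.]
trim_knife 0.76 [384.  -4.  -3.]
tin 0.78 [ 361. -225.   -0.]
spray_bottle 0.92 [ 717. -194.    1.]
label_carton 0.74 [318. 327.  -2.]
wood_block 0.93 [ 318. -327.    1.]
scene [1026.34208737 -940.47113669  826.76001867] [0.85989835 0.44870064 0.10741554 0.21841355]
index_plate 0.65 [ 363. -218.   -2.]
pull_ring 0.59 [512. -22. 102.]
guide_blade 0.94 [620. -41.  72.]
crate 0.95 [592. 385.  -3.]
bench_scale 0.61 [ 566. -377.    3.]
tape_roll 0.92 [357. 205.   2.]
trim_knife 0.89 [385.  -1.  -0.]
tin 0.65 [ 363. -221.   -2.]
glue_jar 0.85 [724. 184.  -1.]
spray_bottle 0.7 [ 722. -191.    0.]
label_carton 0.89 [324. 325.  -2.]
wood_block 0.72 [ 310. -325.   -1.]
```

View pics/top1.png

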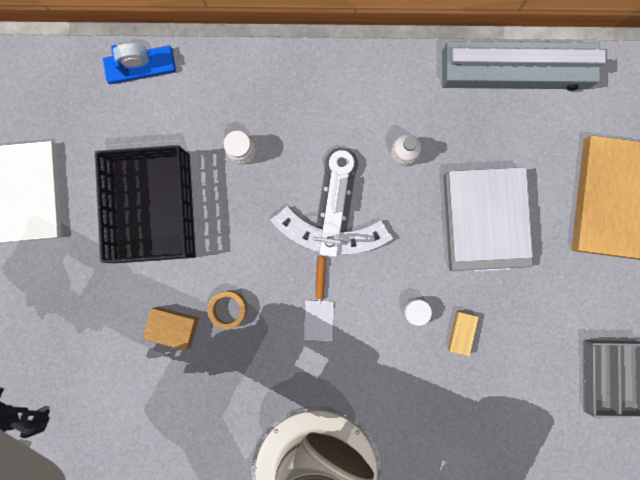

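View pics/scene1.png

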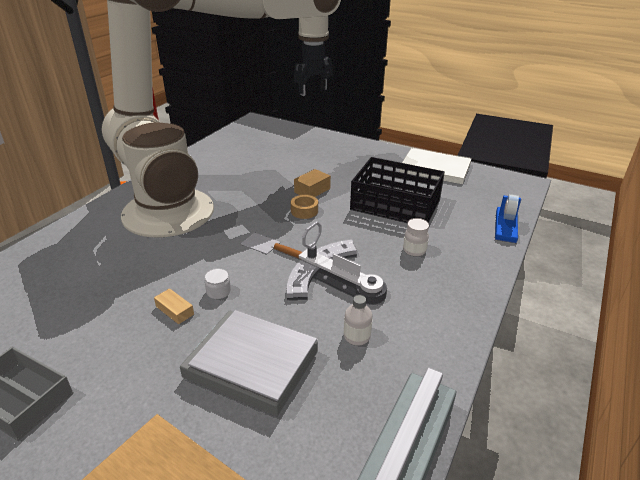

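The top view shows the crate on the left (px 145,205), which is world +y, and the scale on the right (490,218). The swing arm runs from its pivot (342,162) to the ring (330,240). In the scene view the ring stands upright at (313,235) with free space on the robot's side. I'll approach from that side with the fingers shut, then tilt the tool 45°.

Emit:
carry_out:
  deltas:
    - {"fingers": 1, "tx": -2.17, "ty": -2.13, "tz": 0.15}
    - {"fingers": 1, "tx": -2.17, "ty": -2.13, "tz": 0.15}
    - {"fingers": 1, "tx": -2.17, "ty": -2.13, "tz": 0.15}
    - {"fingers": 1, "tx": -2.17, "ty": -2.13, "tz": 0.15}
    - {"fingers": 1, "tx": -2.17, "ty": -2.13, "tz": 0.15}
    - {"fingers": 1, "tx": -2.17, "ty": -2.13, "tz": 0.15}
    - {"fingers": 1, "tx": -2.17, "ty": -2.13, "tz": 0.15}
    - {"fingers": 1, "tx": -2.17, "ty": -2.13, "tz": 0.15}
    - {"fingers": 1, "tx": -2.17, "ty": -2.13, "tz": 0.15}
    - {"fingers": 1, "tx": -2.17, "ty": -2.13, "tz": 0.15}

```text
validation failed for argument at $.de...
```

Emit:
carry_out:
  deltas:
    - {"fingers": 1, "tx": -2.17, "ty": -2.13, "tz": 0.15}
    - {"fingers": 1, "tx": -2.17, "ty": -2.13, "tz": 0.15}
    - {"fingers": 1, "tx": -2.17, "ty": -2.13, "tz": 0.15}
    - {"fingers": 1, "tx": -2.17, "ty": -2.13, "tz": 0.15}
    - {"fingers": 1, "tx": -2.17, "ty": -2.13, "tz": 0.15}
    - {"fingers": 1, "tx": -2.17, "ty": -2.13, "tz": 0.15}
    - {"fingers": 1, "tx": -2.17, "ty": -2.13, "tz": 0.15}
    - {"fingers": 1, "tx": -2.17, "ty": -2.13, "tz": 0.15}
    - {"fingers": 1, "tx": -2.17, "ty": -2.13, "tz": 0.15}
    - {"fingers": 1, "tx": -2.17, "ty": -2.13, "tz": 0.15}

```text
validation failed for argument at $.de...
```

Emit:
carry_out:
  deltas:
    - {"fingers": 1, "az": -0.11}
    - {"fingers": 1, "az": -0.11}
    - {"fingers": 1, "ay": -0.131}
    - {"fingers": 1, "ay": -0.131}
    - {"fingers": 1, "ay": -0.131}
    - {"fingers": 1, "ay": -0.131}
    - {"fingers": 1, "ay": -0.131}
    - {"fingers": 1, "ay": -0.13}
    - {"fingers": 1}
    - {"fingers": 1}

```text
validation failed for argument at $.de...
```

```bash
python3 - <<'E'
from h import *
s=ctrl.state(); print(np.array(s["tcp_pos"]).round(1),s["time_s"],s["opening"],np.round(s["force"],1)); print(rot(s["eef_rot"]).as_matrix().round(3)); print(np.round(s["joint_positions"],2))
p=imaging.camera("wrist"); save(p,"w1.png")
for l in ("index_plate","pull_ring","guide_blade"):
    for d in imaging.spot_point(p,l)[:1]: print(l,round(d["conf"],2),world(p,d["at"]).round(1))
E
```

```text
[205.1 537.1 231.3] 1.3 0.9982822529296825 [-0.8  1.3  0.3]
[[-0.934  0.357 -0.   ]
 [ 0.357  0.934 -0.   ]
 [ 0.    -0.    -1.   ]]
[ 1.07  0.15  1.44 -0.    1.55 -0.13]
```

View pics/w1.png

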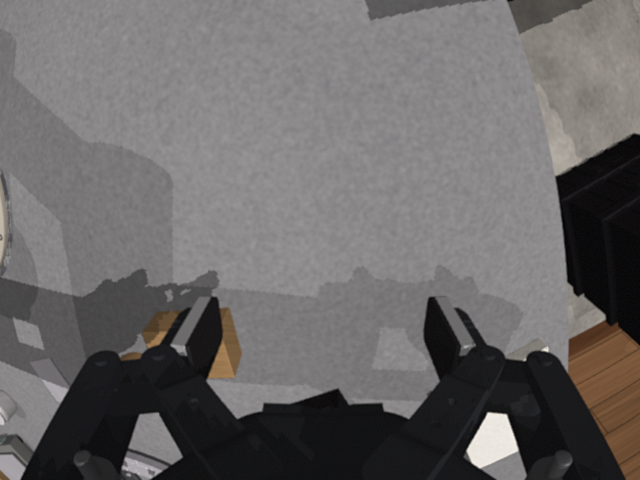

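The move calls were refused, so nothing moved. The wrist view only shows the open fingers and the carton at (235,340). I'll retry with every field filled in.

Emit:
carry_out:
  deltas:
    - {"fingers": 1, "tx": -2.17, "ty": -2.13, "tz": 0.15, "ax": 0, "ay": 0, "az": 0}
    - {"fingers": 1, "tx": -2.17, "ty": -2.13, "tz": 0.15, "ax": 0, "ay": 0, "az": 0}
    - {"fingers": 1, "tx": -2.17, "ty": -2.13, "tz": 0.15, "ax": 0, "ay": 0, "az": 0}
    - {"fingers": 1, "tx": -2.17, "ty": -2.13, "tz": 0.15, "ax": 0, "ay": 0, "az": 0}
    - {"fingers": 1, "tx": -2.17, "ty": -2.13, "tz": 0.15, "ax": 0, "ay": 0, "az": 0}
    - {"fingers": 1, "tx": -2.17, "ty": -2.13, "tz": 0.15, "ax": 0, "ay": 0, "az": 0}
    - {"fingers": 1, "tx": -2.17, "ty": -2.13, "tz": 0.15, "ax": 0, "ay": 0, "az": 0}
    - {"fingers": 1, "tx": -2.17, "ty": -2.13, "tz": 0.15, "ax": 0, "ay": 0, "az": 0}
    - {"fingers": 1, "tx": -2.17, "ty": -2.13, "tz": 0.15, "ax": 0, "ay": 0, "az": 0}
    - {"fingers": 1, "tx": -2.17, "ty": -2.13, "tz": 0.15, "ax": 0, "ay": 0, "az": 0}

```text
time_s: 2.5
tcp_pos: [332.2, 259.6, 216.4]
eef_rot: [0.0, 0.181, 0.983, 0.0]
force: [1.0, -0.6, -0.4]
opening: 0.001
grip_force: 0.0
```

Emit:
carry_out:
  deltas:
    - {"fingers": 1, "tx": -2.17, "ty": -2.13, "tz": 0.15, "ax": 0, "ay": 0, "az": 0}
    - {"fingers": 1, "tx": -2.17, "ty": -2.13, "tz": 0.15, "ax": 0, "ay": 0, "az": 0}
    - {"fingers": 1, "tx": -2.17, "ty": -2.13, "tz": 0.15, "ax": 0, "ay": 0, "az": 0}
    - {"fingers": 1, "tx": -2.17, "ty": -2.13, "tz": 0.15, "ax": 0, "ay": 0, "az": 0}
    - {"fingers": 1, "tx": -2.17, "ty": -2.13, "tz": 0.15, "ax": 0, "ay": 0, "az": 0}
    - {"fingers": 1, "tx": -2.17, "ty": -2.13, "tz": 0.15, "ax": 0, "ay": 0, "az": 0}
    - {"fingers": 1, "tx": -2.17, "ty": -2.13, "tz": 0.15, "ax": 0, "ay": 0, "az": 0}
    - {"fingers": 1, "tx": -2.17, "ty": -2.13, "tz": 0.15, "ax": 0, "ay": 0, "az": 0}
    - {"fingers": 1, "tx": -2.17, "ty": -2.13, "tz": 0.15, "ax": 0, "ay": 0, "az": 0}
    - {"fingers": 1, "tx": -2.17, "ty": -2.13, "tz": 0.15, "ax": 0, "ay": 0, "az": 0}

```text
time_s: 3.5
tcp_pos: [459.0, -16.9, 201.4]
eef_rot: [0.0, 0.181, 0.983, -0.0]
force: [0.4, 0.7, -0.3]
opening: 0.002
grip_force: 0.0
```

Emit:
carry_out:
  deltas:
    - {"fingers": 1, "tx": 0, "ty": 0, "tz": 0, "ax": 0, "ay": 0, "az": -0.11}
    - {"fingers": 1, "tx": 0, "ty": 0, "tz": 0, "ax": 0, "ay": 0, "az": -0.11}
    - {"fingers": 1, "tx": 0, "ty": 0, "tz": 0, "ax": 0, "ay": -0.131, "az": 0}
    - {"fingers": 1, "tx": 0, "ty": 0, "tz": 0, "ax": 0, "ay": -0.131, "az": 0}
    - {"fingers": 1, "tx": 0, "ty": 0, "tz": 0, "ax": 0, "ay": -0.131, "az": 0}
    - {"fingers": 1, "tx": 0, "ty": 0, "tz": 0, "ax": 0, "ay": -0.131, "az": 0}
    - {"fingers": 1, "tx": 0, "ty": 0, "tz": 0, "ax": 0, "ay": -0.131, "az": 0}
    - {"fingers": 1, "tx": 0, "ty": 0, "tz": 0, "ax": 0, "ay": -0.13, "az": 0}
    - {"fingers": 1, "tx": 0, "ty": 0, "tz": 0, "ax": 0, "ay": 0, "az": 0}
    - {"fingers": 1, "tx": 0, "ty": 0, "tz": 0, "ax": 0, "ay": 0, "az": 0}

```text
time_s: 4.5
tcp_pos: [458.5, -15.7, 202.0]
eef_rot: [0.381, 0.067, 0.922, -0.028]
force: [0.8, -0.9, 0.1]
opening: 0.002
grip_force: 0.0
```

```bash
python3 - <<'E'
from h import *
s=ctrl.state(); print(np.array(s["tcp_pos"]).round(1),s["time_s"],np.round(s["force"],1)); print(rot(s["eef_rot"]).as_matrix().round(3)); print(np.round(s["joint_positions"],2))
p=imaging.camera("wrist"); save(p,"w2.png"); 
for l in ("index_plate","pull_ring","guide_blade"):
    for d in imaging.spot_point(p,l)[:1]: print(l,round(d["conf"],2),world(p,d["at"]).round(1))
E
```

```text
[458.5 -15.7 202. ] 4.5 [ 0.8 -0.9  0.1]
[[-0.701  0.145  0.698]
 [ 0.102  0.99  -0.102]
 [-0.706 -0.    -0.709]]
[-0.26 -0.59  2.28  0.13  0.68 -1.75]
index_plate 0.77 [693.6 -45.3  -1.3]
pull_ring 0.54 [ 569.9 -375.5    3.6]
guide_blade 0.81 [621.  -34.7  72.6]
```

View pics/w2.png

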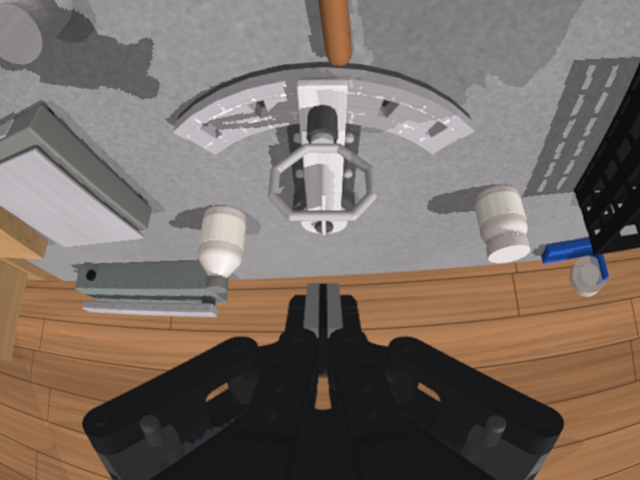

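The wrist view shows the ring head-on. Its octagon spans columns 271-373, with the top bar at about row 215, the bottom bar at about row 149 and the centre near (322,182). The shut fingertips are at (323,290). The network's ring hit was false (it landed on the scale), so I'll compute the ring position from pixels.

```bash
cat >> h.py <<'E'
def ray(p,u,v):
    K=np.array(p["camera_matrix"]); x=(u-K[0,2])/K[0,0]; y=(v-K[1,2])/K[1,1]; t=np.hypot(x,y)
    k=np.sin(t)/t if t>1e-9 else 1
    d=np.array([x*k,-y*k,-np.cos(t)])
    return np.array(p["position"]), world(p,d)-np.array(p["position"])
E
python3 - <<'E'
from h import *
p=imaging.camera("wrist")
print(p["position"])
for u,v,z in ((322,215,128.5),(322,149,71.5),(271,182,100),(373,182,100),(322,182,100)):
    o,d=ray(p,u,v); print((o+d*(z-o[2])/d[2]).round(1))
for d in imaging.spot_point(p,"pull_ring")[:3]: print(d["conf"],world(p,d["at"]).round(1))
m=imaging.cut_out(p,"pull_ring")
for c in m[:2]:
    ys,xs=np.where(c["pixels"]); print(c["conf"],xs.min(),xs.max(),ys.min(),ys.max())
E
```

```text
[304.38076765   7.87264941 246.1425442 ]
[516.4 -23.1 128.5]
[518.2 -23.4  71.5]
[514.3 -59.3 100. ]
[524.7  12.1 100. ]
[519.9 -23.7 100. ]
```

Emit:
carry_out:
  deltas:
    - {"fingers": 1, "tx": 0.5, "ty": 0.05, "tz": 1.0, "ax": 0, "ay": 0, "az": 0}
    - {"fingers": 1, "tx": 0.5, "ty": 0, "tz": 1.0, "ax": 0, "ay": 0, "az": 0}
    - {"fingers": 1, "tx": 0.5, "ty": 0, "tz": 1.0, "ax": 0, "ay": 0, "az": 0}
    - {"fingers": 1, "tx": 0.5, "ty": 0, "tz": 1.0, "ax": 0, "ay": 0, "az": 0}
    - {"fingers": 1, "tx": 0.5, "ty": 0, "tz": 1.0, "ax": 0, "ay": 0, "az": 0}
    - {"fingers": 1, "tx": 0.5, "ty": 0, "tz": 1.0, "ax": 0, "ay": 0, "az": 0}
    - {"fingers": 1, "tx": 0, "ty": 0, "tz": 1.0, "ax": 0, "ay": 0, "az": 0}
    - {"fingers": 1, "tx": 0, "ty": 0, "tz": 1.0, "ax": 0, "ay": 0, "az": 0}
    - {"fingers": 1, "tx": 0, "ty": 0, "tz": 0, "ax": 0, "ay": 0, "az": 0}
    - {"fingers": 1, "tx": 0, "ty": 0, "tz": 0, "ax": 0, "ay": 0, "az": 0}

```text
time_s: 5.85
tcp_pos: [493.5, -20.2, 123.3]
eef_rot: [0.381, 0.067, 0.922, -0.028]
force: [-0.2, -0.1, -0.1]
opening: 0.0
grip_force: 0.0
```

```bash
python3 - <<'E'
from h import *
s=ctrl.state(); print(np.array(s["tcp_pos"]).round(1),s["time_s"],np.round(s["force"],1),np.round(s["joint_positions"],2))
p=imaging.camera("wrist"); save(p,"w3.png")
K=np.array(p["camera_matrix"]);print(K)
for d in imaging.spot_point(p,"pull_ring")[:2]: print(d["conf"],world(p,d["at"]).round(1))
p=imaging.camera("scene"); c=p["image"][170:320,230:400]; c=cv2.resize(c,None,fx=4,fy=4,interpolation=3); cv2.imwrite("pics/s3.png",c[:,:,::-1])
E
```

```text
[493.5 -20.2 123.3] 5.85 [-0.2 -0.1 -0.1] [-0.24 -0.39  2.34  0.17  0.41 -1.8 ]
[[371.64829954   0.         322.60772772]
 [  0.         371.64829954 228.34090564]
 [  0.           0.           1.        ]]
```

View pics/w3.png

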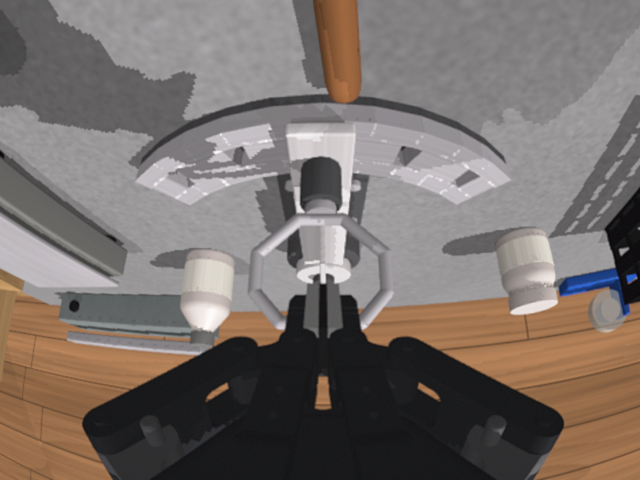

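The fingers (col 323) line up with the ring (centre col 320), and the tip is just in front of the opening. I'll insert 4 cm first and then check the wrist joints.

Emit:
carry_out:
  deltas:
    - {"fingers": 1, "tx": 0, "ty": 0, "tz": 0.5, "ax": 0, "ay": 0, "az": 0}
    - {"fingers": 1, "tx": 0, "ty": 0, "tz": 0.5, "ax": 0, "ay": 0, "az": 0}
    - {"fingers": 1, "tx": 0, "ty": 0, "tz": 0.5, "ax": 0, "ay": 0, "az": 0}
    - {"fingers": 1, "tx": 0, "ty": 0, "tz": 0.5, "ax": 0, "ay": 0, "az": 0}
    - {"fingers": 1, "tx": 0, "ty": 0, "tz": 0.5, "ax": 0, "ay": 0, "az": 0}
    - {"fingers": 1, "tx": 0, "ty": 0, "tz": 0.5, "ax": 0, "ay": 0, "az": 0}
    - {"fingers": 1, "tx": 0, "ty": 0, "tz": 0.5, "ax": 0, "ay": 0, "az": 0}
    - {"fingers": 1, "tx": 0, "ty": 0, "tz": 0.5, "ax": 0, "ay": 0, "az": 0}
    - {"fingers": 1, "tx": 0, "ty": 0, "tz": 0, "ax": 0, "ay": 0, "az": 0}
    - {"fingers": 1, "tx": 0, "ty": 0, "tz": 0, "ax": 0, "ay": 0, "az": 0}

```text
time_s: 7.0
tcp_pos: [521.6, -24.3, 95.0]
eef_rot: [0.381, 0.067, 0.922, -0.028]
force: [0.1, 0.7, 0.6]
opening: -0.0
grip_force: 0.0
```

```bash
python3 - <<'E'
from h import *
s=ctrl.state(); print(np.array(s["tcp_pos"]).round(1),s["time_s"],np.round(s["force"],1),np.round(s["joint_positions"],2))
p=imaging.camera("scene"); c=p["image"][170:320,230:400]; c=cv2.resize(c,None,fx=4,fy=4,interpolation=3); cv2.imwrite("pics/s4.png",c[:,:,::-1])
E
```

```text
[521.6 -24.3  95. ] 7.0 [0.1 0.7 0.6] [-0.23 -0.25  2.32  0.21  0.3  -1.84]
```

View pics/s4.png

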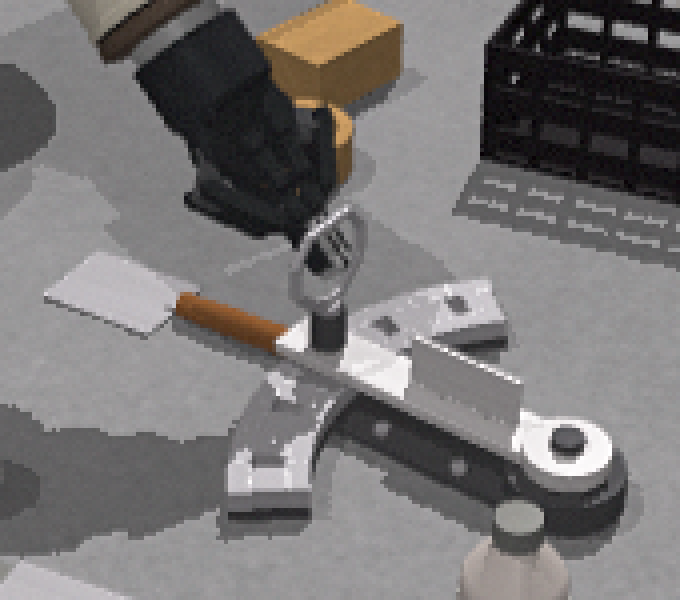

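The tip sits at the centre of the ring opening (crop px 320,260), clear of the wire. I'll go 2 cm deeper, then start lifting.

Emit:
carry_out:
  deltas:
    - {"fingers": 1, "tx": 0, "ty": 0, "tz": 0.5, "ax": 0, "ay": 0, "az": 0}
    - {"fingers": 1, "tx": 0, "ty": 0, "tz": 0.5, "ax": 0, "ay": 0, "az": 0}
    - {"fingers": 1, "tx": 0, "ty": 0, "tz": 0.5, "ax": 0, "ay": 0, "az": 0}
    - {"fingers": 1, "tx": 0, "ty": 0, "tz": 0.5, "ax": 0, "ay": 0, "az": 0}
    - {"fingers": 1, "tx": 0, "ty": 0, "tz": 0, "ax": 0, "ay": 0, "az": 0}
    - {"fingers": 1, "tx": -0.14, "ty": 0, "tz": -0.14, "ax": 0, "ay": 0, "az": 0}
    - {"fingers": 1, "tx": -0.14, "ty": 0, "tz": -0.14, "ax": 0, "ay": 0, "az": 0}
    - {"fingers": 1, "tx": -0.14, "ty": 0, "tz": -0.14, "ax": 0, "ay": 0, "az": 0}
    - {"fingers": 1, "tx": -0.14, "ty": 0, "tz": -0.14, "ax": 0, "ay": 0, "az": 0}
    - {"fingers": 1, "tx": -0.14, "ty": 0, "tz": -0.14, "ax": 0, "ay": 0, "az": 0}

```text
time_s: 8.05
tcp_pos: [534.6, -26.0, 89.7]
eef_rot: [0.38, 0.067, 0.922, -0.027]
force: [-7.8, 1.9, -6.7]
opening: -0.003
grip_force: 0.0
```

Emit:
carry_out:
  deltas:
    - {"fingers": 1, "tx": -0.14, "ty": 0, "tz": -0.14, "ax": 0, "ay": 0, "az": 0}
    - {"fingers": 1, "tx": -0.14, "ty": 0, "tz": -0.14, "ax": 0, "ay": 0, "az": 0}
    - {"fingers": 1, "tx": -0.14, "ty": 0, "tz": -0.14, "ax": 0, "ay": 0, "az": 0}
    - {"fingers": 1, "tx": -0.14, "ty": 0, "tz": -0.14, "ax": 0, "ay": 0, "az": 0}
    - {"fingers": 1, "tx": -0.14, "ty": 0, "tz": -0.14, "ax": 0, "ay": 0, "az": 0}
    - {"fingers": 1, "tx": -0.14, "ty": 0, "tz": -0.14, "ax": 0, "ay": 0, "az": 0}
    - {"fingers": 1, "tx": -0.14, "ty": 0, "tz": -0.14, "ax": 0, "ay": 0, "az": 0}
    - {"fingers": 1, "tx": -0.14, "ty": 0, "tz": -0.14, "ax": 0, "ay": 0, "az": 0}
    - {"fingers": 1, "tx": 0, "ty": 0, "tz": 0, "ax": 0, "ay": 0, "az": 0}
    - {"fingers": 1, "tx": 0, "ty": 0, "tz": 0, "ax": 0, "ay": 0, "az": 0}

```text
time_s: 9.05
tcp_pos: [534.4, -26.0, 105.2]
eef_rot: [0.38, 0.067, 0.922, -0.027]
force: [-7.2, 1.7, -8.9]
opening: 0.002
grip_force: 0.0
```

```bash
python3 - <<'E'
from h import *
s=ctrl.state(); print(np.array(s["tcp_pos"]).round(1),s["time_s"],np.round(s["force"],1),np.round(s["joint_positions"],2))
p=imaging.camera("scene"); c=p["image"][190:290,260:390]; c=cv2.resize(c,None,fx=6,fy=6,interpolation=3); cv2.imwrite("pics/s5.png",c[:,:,::-1])
for d in imaging.spot_point(p,"pull_ring")[:2]: print(d["conf"],world(p,d["at"]).round(1))
E
```

```text
[534.4 -26.  105.2] 9.05 [-7.2  1.7 -8.9] [-0.23 -0.24  2.28  0.19  0.32 -1.81]
0.75 [510.3 -23.1 120.4]
0.68 [692.6 -49.6   1.8]
```

View pics/s5.png

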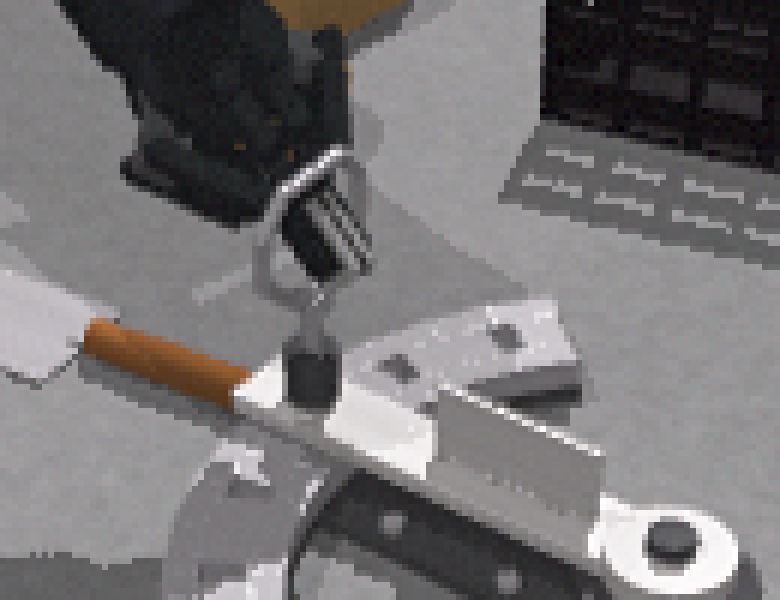

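The ring was found at z 120, so the pin is up about 20 mm and clear of the plate. The fingertip is well hooked under the top bar (crop px 320,230). I'll swing 0.3 rad towards the crate about the pivot, turning with the arm.

Emit:
carry_out:
  deltas:
    - {"fingers": 1, "tx": -0.005, "ty": 0.485, "tz": 0.005, "ax": 0.0212, "ay": 0, "az": 0.0213}
    - {"fingers": 1, "tx": -0.005, "ty": 0.485, "tz": 0.005, "ax": 0.0212, "ay": 0, "az": 0.0213}
    - {"fingers": 1, "tx": -0.005, "ty": 0.485, "tz": 0.005, "ax": 0.0212, "ay": 0, "az": 0.0213}
    - {"fingers": 1, "tx": -0.005, "ty": 0.485, "tz": 0.005, "ax": 0.0212, "ay": 0, "az": 0.0213}
    - {"fingers": 1, "tx": -0.005, "ty": 0.485, "tz": 0.005, "ax": 0.0212, "ay": 0, "az": 0.0213}
    - {"fingers": 1, "tx": -0.005, "ty": 0.485, "tz": 0.005, "ax": 0.0212, "ay": 0, "az": 0.0213}
    - {"fingers": 1, "tx": -0.005, "ty": 0.485, "tz": 0.005, "ax": 0.0212, "ay": 0, "az": 0.0213}
    - {"fingers": 1, "tx": -0.005, "ty": 0.485, "tz": 0.005, "ax": 0.0212, "ay": 0, "az": 0.0213}
    - {"fingers": 1, "tx": -0.005, "ty": 0.485, "tz": 0.005, "ax": 0.0212, "ay": 0, "az": 0.0213}
    - {"fingers": 1, "tx": -0.005, "ty": 0.485, "tz": 0.005, "ax": 0.0212, "ay": 0, "az": 0.0213}

```text
time_s: 10.15
tcp_pos: [548.2, 20.1, 105.0]
eef_rot: [0.372, 0.205, 0.902, -0.085]
force: [-13.9, 5.3, -8.9]
opening: 0.005
grip_force: 0.0
```

```bash
python3 - <<'E'
from h import *
s=ctrl.state(); print(np.array(s["tcp_pos"]).round(1),s["time_s"],np.round(s["force"],1),np.round(s["joint_positions"],2)); print(rot(s["eef_rot"]).as_matrix().round(3))
for c in ("scene","top","wrist"):
    p=imaging.camera(c); save(p,c+"6.png")
    for l in ("pull_ring","guide_blade"):
        for d in imaging.spot_point(p,l)[:1]: print(c,l,d["conf"],world(p,d["at"]).round(1))
E
```

```text
[548.2  20.1 105. ] 10.15 [-13.9   5.3  -8.9] [ 0.12 -0.1   2.17 -0.84  0.53 -0.38]
[[-0.64   0.432  0.635]
 [ 0.306  0.902 -0.305]
 [-0.705 -0.001 -0.71 ]]
scene pull_ring 0.51 [524.3  25.3 121.7]
scene guide_blade 0.58 [624.7 -14.4  72.8]
top pull_ring 0.48 [529.2  25.  122.5]
top guide_blade 0.57 [625.  -22.6  76.2]
wrist guide_blade 0.76 [627.5 -12.6  76.9]
```

View pics/wrist6.png

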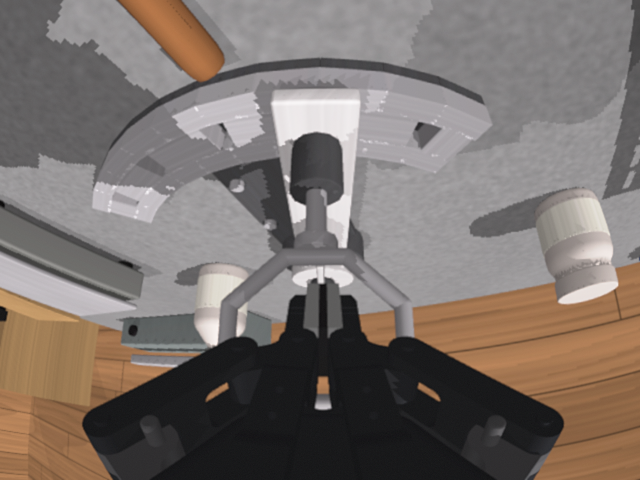

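The arm followed the finger. The ring (sides at cols 228 and 405) is nearly centred on the fingertips (322). Holes are visible at (222,131), (428,134) and (150,166), so I'll check the arm's angle against them.

```bash
python3 - <<'E'
from h import *
p=imaging.camera("wrist"); P=np.array([694.6,-49.7])
def an(u,v,z):
    o,d=ray(p,u,v); w=o+d*(z-o[2])/d[2]; r=w[:2]-P; return w.round(1), round(np.hypot(*r),1), round(np.arctan2(r[1],-r[0])-0.145,4)
for n,a in dict(hole0=(222,131,22),hole6=(428,134,22),holem3=(150,166,22),armL=(273,97,37),armR=(359,97,37),sleeve=(316.5,190,63),sleeveL=(293,190,55),sleeveR=(342,190,55)).items(): print(n,an(*a))
g=cv2.resize(p["image"][60:270,80:500],None,fx=1.9,fy=1.9,interpolation=3); cv2.imwrite("pics/w7.png",g[:,:,::-1])
E
```

```text
hole0 (array([512.1, -18.4,  22. ]), np.float64(185.1), np.float64(0.025))
hole6 (array([560.3,  77.5,  22. ]), np.float64(185.0), np.float64(0.6133))
holem3 (array([514.1, -78.1,  22. ]), np.float64(182.7), np.float64(-0.301))
armL (array([493. ,  26.1,  37. ]), np.float64(215.4), np.float64(0.2144))
armR (array([508.2,  57.5,  37. ]), np.float64(215.0), np.float64(0.3771))
sleeve (array([528. ,  28.8,  63. ]), np.float64(184.2), np.float64(0.2954))
sleeveL (array([534.3,  13.3,  55. ]), np.float64(172.2), np.float64(0.2294))
sleeveR (array([544.3,  34.1,  55. ]), np.float64(172.1), np.float64(0.3635))
```

View pics/w7.png

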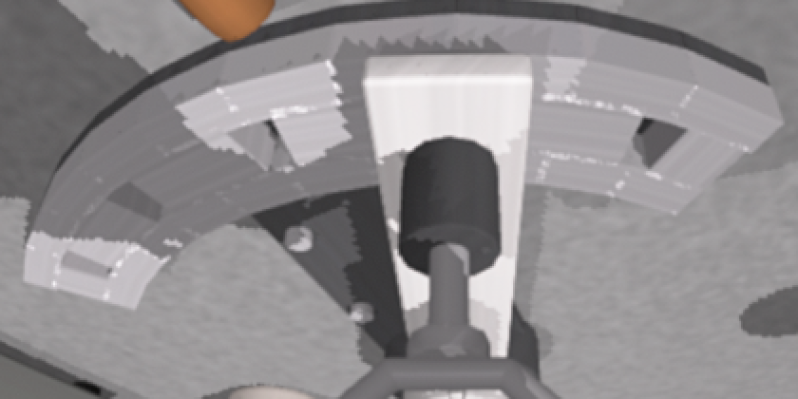

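The holes sit at about 0.007 and 0.611 rad, which puts the target at about 0.309. The arm is at about 0.296, roughly 2 mm short. I'll nudge it 2 mm, then lower.

Emit:
carry_out:
  deltas:
    - {"fingers": 1, "tx": 0, "ty": 0.1, "tz": 0, "ax": 0, "ay": 0, "az": 0}
    - {"fingers": 1, "tx": 0, "ty": 0.1, "tz": 0, "ax": 0, "ay": 0, "az": 0}
    - {"fingers": 1, "tx": 0.14, "ty": 0, "tz": 0.14, "ax": 0, "ay": 0, "az": 0}
    - {"fingers": 1, "tx": 0.14, "ty": 0, "tz": 0.14, "ax": 0, "ay": 0, "az": 0}
    - {"fingers": 1, "tx": 0.14, "ty": 0, "tz": 0.14, "ax": 0, "ay": 0, "az": 0}
    - {"fingers": 1, "tx": 0.14, "ty": 0, "tz": 0.14, "ax": 0, "ay": 0, "az": 0}
    - {"fingers": 1, "tx": 0.14, "ty": 0, "tz": 0.14, "ax": 0, "ay": 0, "az": 0}
    - {"fingers": 1, "tx": 0.14, "ty": 0, "tz": 0.14, "ax": 0, "ay": 0, "az": 0}
    - {"fingers": 1, "tx": 0.14, "ty": 0, "tz": 0.14, "ax": 0, "ay": 0, "az": 0}
    - {"fingers": 1, "tx": 0, "ty": 0, "tz": 0, "ax": 0, "ay": 0, "az": 0}

```text
time_s: 11.65
tcp_pos: [549.3, 21.8, 91.3]
eef_rot: [0.372, 0.204, 0.902, -0.084]
force: [-11.8, 3.4, -5.5]
opening: -0.001
grip_force: 0.0
```

At h≈6 mm the finger still carries 5.5 N. A pin resting on the plate would have unloaded it, so the pin has entered the hole. I'll keep lowering.

Emit:
carry_out:
  deltas:
    - {"fingers": 1, "tx": 0.14, "ty": 0, "tz": 0.14, "ax": 0, "ay": 0, "az": 0}
    - {"fingers": 1, "tx": 0.14, "ty": 0, "tz": 0.14, "ax": 0, "ay": 0, "az": 0}
    - {"fingers": 1, "tx": 0.14, "ty": 0, "tz": 0.14, "ax": 0, "ay": 0, "az": 0}
    - {"fingers": 1, "tx": 0.14, "ty": 0, "tz": 0.14, "ax": 0, "ay": 0, "az": 0}
    - {"fingers": 1, "tx": 0.14, "ty": 0, "tz": 0.14, "ax": 0, "ay": 0, "az": 0}
    - {"fingers": 1, "tx": 0.07, "ty": 0, "tz": 0.07, "ax": 0, "ay": 0, "az": 0}
    - {"fingers": 1, "tx": 0, "ty": 0, "tz": 0, "ax": 0, "ay": 0, "az": 0}
    - {"fingers": 1, "tx": 0, "ty": 0, "tz": 0, "ax": 0, "ay": 0, "az": 0}
    - {"fingers": 1, "tx": 0, "ty": 0, "tz": 0, "ax": 0, "ay": 0, "az": 0}
    - {"fingers": 1, "tx": 0, "ty": 0, "tz": 0, "ax": 0, "ay": 0, "az": 0}

```text
time_s: 12.65
tcp_pos: [550.5, 22.3, 81.9]
eef_rot: [0.373, 0.204, 0.901, -0.084]
force: [-4.1, 7.1, -3.0]
opening: 0.004
grip_force: 0.3
```

```bash
python3 - <<'E'
from h import *
s=ctrl.state(); print(np.array(s["tcp_pos"]).round(1),s["time_s"],np.round(s["force"],1),np.round(s["joint_positions"],2))
p=imaging.camera("scene"); c=p["image"][180:290,260:390]; c=cv2.resize(c,None,fx=5,fy=5,interpolation=3); cv2.imwrite("pics/s8.png",c[:,:,::-1])
for l in ("pull_ring","guide_blade"):
  for d in imaging.spot_point(p,l)[:1]: print(d["conf"],world(p,d["at"]).round(1))
E
```

```text
[550.5  22.3  81.9] 12.65 [-4.1  7.1 -3. ] [ 0.12 -0.06  2.19 -0.94  0.49 -0.27]
0.69 [523.6  29.3 101.8]
0.91 [626.9 -14.6  71.3]
```

View pics/s8.png

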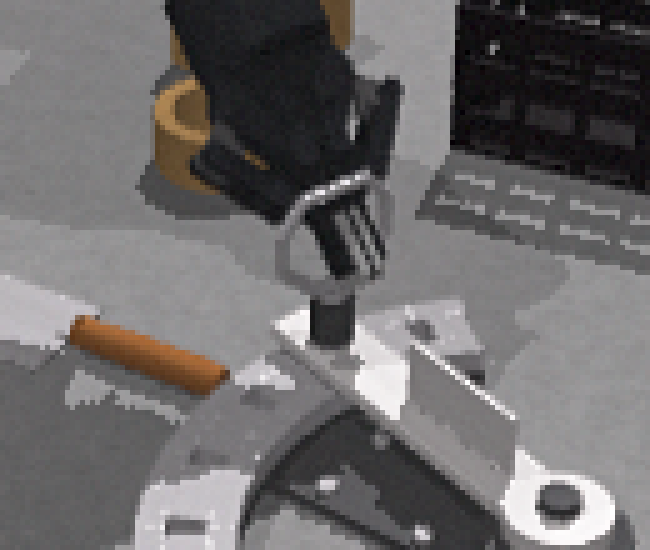

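The arm is now over the next hole on the crate side, and the ring sits right down on the sleeve (crop px 333,295; ring z≈101.8). A light contact force remains, so I'll go a little lower to free the bar before withdrawing.

Emit:
carry_out:
  deltas:
    - {"fingers": 1, "tx": 0.07, "ty": 0, "tz": 0.07, "ax": 0, "ay": 0, "az": 0}
    - {"fingers": 1, "tx": 0.07, "ty": 0, "tz": 0.07, "ax": 0, "ay": 0, "az": 0}
    - {"fingers": 1, "tx": 0.07, "ty": 0, "tz": 0.07, "ax": 0, "ay": 0, "az": 0}
    - {"fingers": 1, "tx": 0, "ty": 0, "tz": 0, "ax": 0, "ay": 0, "az": 0}
    - {"fingers": 1, "tx": 0, "ty": 0, "tz": 0, "ax": 0, "ay": 0, "az": 0}
    - {"fingers": 1, "tx": 0, "ty": 0, "tz": 0, "ax": 0, "ay": 0, "az": 0}
    - {"fingers": 1, "tx": 0, "ty": 0, "tz": 0, "ax": 0, "ay": 0, "az": 0}
    - {"fingers": 1, "tx": 0, "ty": 0, "tz": 0, "ax": 0, "ay": 0, "az": 0}
    - {"fingers": 1, "tx": 0, "ty": 0, "tz": 0, "ax": 0, "ay": 0, "az": 0}
    - {"fingers": 1, "tx": 0, "ty": 0, "tz": 0, "ax": 0, "ay": 0, "az": 0}

```text
time_s: 13.8
tcp_pos: [551.4, 23.0, 79.9]
eef_rot: [0.374, 0.203, 0.901, -0.083]
force: [-4.7, 14.3, 4.5]
opening: -0.0
grip_force: 0.4
```

Now the force points upward, so the tip has met the lower bar and the clearance is only a few mm. I'll go up 2 mm and withdraw along the tool axis.

Emit:
carry_out:
  deltas:
    - {"fingers": 1, "tx": -0.07, "ty": 0, "tz": -0.07, "ax": 0, "ay": 0, "az": 0}
    - {"fingers": 1, "tx": -0.07, "ty": 0, "tz": -0.07, "ax": 0, "ay": 0, "az": 0}
    - {"fingers": 1, "tx": 0, "ty": 0, "tz": -0.1, "ax": 0, "ay": 0, "az": 0}
    - {"fingers": 1, "tx": 0, "ty": 0, "tz": -0.1, "ax": 0, "ay": 0, "az": 0}
    - {"fingers": 1, "tx": 0, "ty": 0, "tz": -0.1, "ax": 0, "ay": 0, "az": 0}
    - {"fingers": 1, "tx": 0, "ty": 0, "tz": -0.1, "ax": 0, "ay": 0, "az": 0}
    - {"fingers": 1, "tx": 0, "ty": 0, "tz": -0.1, "ax": 0, "ay": 0, "az": 0}
    - {"fingers": 1, "tx": 0, "ty": 0, "tz": 0, "ax": 0, "ay": 0, "az": 0}
    - {"fingers": 1, "tx": 0, "ty": 0, "tz": 0, "ax": 0, "ay": 0, "az": 0}
    - {"fingers": 1, "tx": 0, "ty": 0, "tz": 0, "ax": 0, "ay": 0, "az": 0}

```text
time_s: 14.8
tcp_pos: [547.3, 23.2, 84.6]
eef_rot: [0.373, 0.204, 0.901, -0.084]
force: [-0.8, -0.1, -0.8]
opening: 0.003
grip_force: 0.0
```

```bash
python3 - <<'E'
from h import *
s=ctrl.state(); print(np.array(s["tcp_pos"]).round(1),s["time_s"],np.round(s["force"],1),np.round(s["ft_torque"],2)); print(rot(s["eef_rot"]).as_matrix().round(3))
p=imaging.camera("wrist"); save(p,"w9.png")
E
```

```text
[547.3  23.2  84.6] 14.8 [-0.8 -0.1 -0.8] [ 0.11  0.3  -0.05]
[[-0.638  0.431  0.638]
 [ 0.305  0.902 -0.304]
 [-0.707  0.    -0.707]]
```

View pics/w9.png

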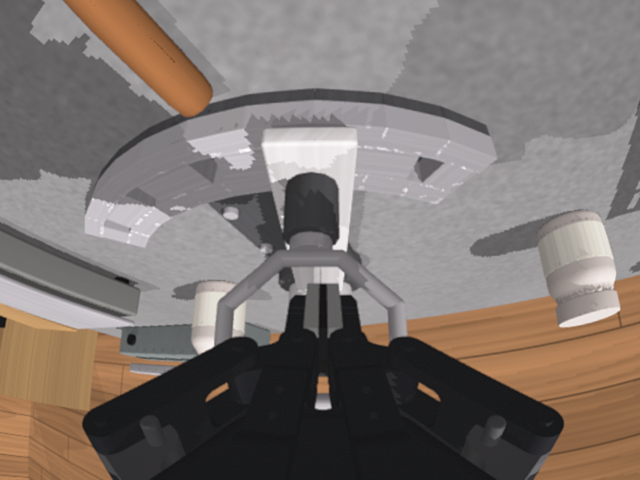

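The force is zero, the ring sits down on the sleeve (px 312,245) and the finger is free inside the opening. I'll withdraw along the tool axis.

Emit:
carry_out:
  deltas:
    - {"fingers": 1, "tx": 0, "ty": -0.1, "tz": -0.5, "ax": 0, "ay": 0, "az": 0}
    - {"fingers": 1, "tx": 0, "ty": -0.1, "tz": -0.5, "ax": 0, "ay": 0, "az": 0}
    - {"fingers": 1, "tx": 0, "ty": 0, "tz": -0.7, "ax": 0, "ay": 0, "az": 0}
    - {"fingers": 1, "tx": 0, "ty": 0, "tz": -1, "ax": 0, "ay": 0, "az": 0}
    - {"fingers": 1, "tx": 0, "ty": 0, "tz": -1.5, "ax": 0, "ay": 0, "az": 0}
    - {"fingers": 1, "tx": 0, "ty": 0, "tz": -1.5, "ax": 0, "ay": 0, "az": 0}
    - {"fingers": 1, "tx": 0, "ty": 0, "tz": -1.5, "ax": 0, "ay": 0, "az": 0}
    - {"fingers": 1, "tx": 0, "ty": 0, "tz": -1.5, "ax": 0, "ay": 0, "az": 0}
    - {"fingers": 1, "tx": 0, "ty": 0, "tz": 0, "ax": 0, "ay": 0, "az": 0}
    - {"fingers": 1, "tx": 0, "ty": 0, "tz": 0, "ax": 0, "ay": 0, "az": 0}

```text
time_s: 15.85
tcp_pos: [491.0, 48.1, 146.6]
eef_rot: [0.374, 0.204, 0.901, -0.084]
force: [0.2, 0.1, -0.7]
opening: 0.001
grip_force: 0.0
```

```bash
python3 - <<'E'
from h import *
s=ctrl.state(); print(np.array(s["tcp_pos"]).round(1),s["time_s"],np.round(s["force"],1),np.round(s["joint_positions"],2))
p=imaging.camera("wrist")
for c in ("scene","top"):
    q=imaging.camera(c)
    for l in ("pull_ring","guide_blade","index_plate","tape_roll","trim_knife"):
        for d in imaging.spot_point(q,l)[:1]: print(c,l,round(d["conf"],2),world(q,d["at"]).round(1))
    if c=="scene": g=q["image"][190:310,230:390]; g=cv2.resize(g,None,fx=5,fy=5,interpolation=3); cv2.imwrite("pics/s10.png",g[:,:,::-1])
E
```

```text
[491.   48.1 146.6] 15.85 [ 0.2  0.1 -0.7] [ 0.23 -0.27  2.21 -0.76  0.69 -0.42]
scene pull_ring 0.6 [526.1  29.3 101.5]
scene guide_blade 0.91 [625.2 -16.9  70.8]
scene index_plate 0.63 [691.9 -44.3   0.7]
scene tape_roll 0.94 [359.8 204.7  -3.7]
scene trim_knife 0.61 [385.7  -1.7   4.3]
top pull_ring 0.52 [528.9  25.5 101.6]
top guide_blade 0.89 [623.7 -18.3  74.1]
top index_plate 0.85 [693.2 -52.4  -0.8]
top tape_roll 0.84 [357.4 204.4  -2. ]
top trim_knife 0.97 [385.7  -2.9  -0.4]
```

View pics/s10.png

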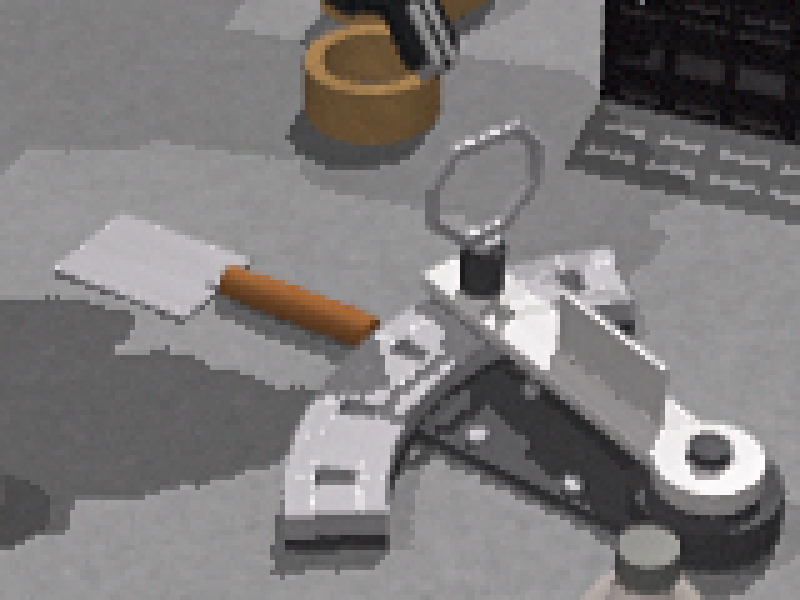

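The gripper is well clear. The ring sits seated at z≈101.5 mm on the next hole (crop px 482,240). Three holes are free on the scale side and one on the crate side, and the knife and tape roll haven't moved. I'm handing in.

```bash
python3 -c "
from station import ctrl
print(ctrl.hand_in())"
```

```text
the job is handed in; nothing more can be done
None
```

The swing guide is one hole over towards the crate with the pin seated, the gripper was well clear at hand-in, and the job is handed in at about 16 s; while backing out, the fingertip briefly pressed the ring's lower bar with about 15 N.

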